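Clamp the card terminal in its counter cradle

ROBOT

A 7-joint arm with a two-finger parallel gripper is mounted at the origin on the work surface. World frame = base frame: x ahead of the robot, y to its left, z up, the work surface at z = 0. Lengths are in m, angles in rad, forces in N, time in s.
With the tool pointing down it reaches from about 0.35 to 0.9 m from the base axis. Payload 8.1 kg.
Tool frame: the origin (TCP) lies at the very end of the fingers, on their centre line; the grasp point (between the pads) lies grip_point_offset behind it (grip_point_offset is the distance from the TCP to the grasp point, in m); z points along the fingers, y is the direction in which the jaws open and shut (so a half turn about z gives the same grasp; the last joint's range is limited). The gripper opens to 92 mm and grips with 3 to 60 N. Pads are 19 mm wide; open, the fingers measure 130 mm over their backs; the gripper's body (75 mm by 190 mm) begins 47 mm behind the grasp point.
Start: joints at [-0.103, 0.434, 0.025, 1.573, -0.012, 1.134, -0.075], TCP at [0.625, -0, 0.227] pointing down, gripper open.
Joint ranges: [-2.62, 2.62], [-0.44, 2.09], [-1.27, 1.32], [0.08, 2.57], [-1.32, 4.46], [0.12, 2], [-2.74, 2.74]. Speed limits (rad/s): [2.22, 2.22, 3.01, 3.01, 3.14, 3.14, 3.14].

INTERFACE

Orientations are given as a rotation vector (axis times angle).
In Python, from cell import * gives the robot as it stands.
- The arm moves only by the tool drive_tool, never from a script. Its argument "increments" is a list of rows, each an object of numbers: "grip": the gripper's target within -1 to 1 (shut at 1, half-way at 0, fully open at -1); "tx", "ty", "tz": the shift along the world's x, y, z normalised to -1 to 1, where 1 is 400 mm; "turn": the turn about the world's z normalised to -1 to 1, where 1 is 60 degrees. In form: [{"grip": .., "tx": .., "ty": .., "tz": .., "turn": ..}, ...]. A call has 1 to 20 rows; each row is the pose to reach, as a shift and turn from the pose measured when the call began; what a row does not reach only later rows make up. A row lasts 1/10 s, in which the tool goes at most 50 mm and 8.59 degrees, less where a joint would pass 70% of its speed; a pose out of reach is approached as far as the arm can. A call with a number of a shift or a turn outside -1 to 1 is refused whole. A call with a gripper value outside its range is refused whole. The fingers move at their own pace and stop on an object; "newtons" is the grip in N (left out, the last holds). Time passes only in rows, so rows that repeat a pose let the fingers close. It gives the time, the measured TCP pose, the force and the opening at its end, in the units of the state.
- observe(): the state, without advancing time (a new reading comes with each control period).
- get_image(name): name is "scene" or "side" or "wrist"; returns the picture (420x560x3 uint8, red, green, blue); there is no depth.
- camera_info(name): a dict with "fx", "fy", "cx", "cy" (pixels), "eye" and "rotation" of the camera in the world; the wrist camera has in their place "hand_eye" (4x4, takes a point from camera to tool coordinates, whose origin is the TCP and whose axes are the flange's). Camera axes: x right, y down, z forward; pixel columns grow to the right and rows downward; lengths in m; the calibration is good to about 2 mm. A picture is of the moment at which its call begins: read the wrist's pose just before it. camera_info takes no time and is no camera call.
- sign_off(): hands the job in, once; it reports no verdict.
The state is a dict: "clock": time; "joints": joint angles; "dq": joint speeds; "joint_efforts": joint torques, N m; "position": TCP position; "ee_rot": TCP orientation; "force": force on the tool from outside, world axes, zero at the start; "ft_torque": the same for the moment, N m; "width": opening from 0.0 (shut) to 1.0 (fully open).
Only numpy, scipy, OpenCV 4.12 (cv2) and the standard library are available. Lean on these libraries where they do the work, as an engineer would, in place of code of your own. Each camera call takes 0.05 s, during which the arm holds its last target. There are 200 camera calls.

TASK

Lay the card payment terminal flat, keypad up, lengthwise on the aluminium cradle between the blue stop and the sprung black pad, push it gently up against the stop and let go of it. Then turn the blue knob clockwise, moving along with its carriage, until the pad holds the terminal against the stop with about 12 newtons: snug, never squeezed beyond 22. The cradle only stands on the desk: do not drag it out of place, and leave everything else alone.

Things in the scene. Friction and masses are not known exactly. Their poses are not given: they have to be found in the camera images.
- terminal: the card terminal, loose: a dark grey box 50 x 110 x 34 mm (x, y, z) with a pale screen and small keys on top, 0.2 to 0.4 kg. Origin: centre of its underside; z up, y along its length towards the screen. Either end may face the stop
- terminal_mid (a point): the middle of the terminal's body, 17 mm above its underside; grip it here across its 50 mm width (its x)
- cradle: the cradle: a pale aluminium bed 100 wide (x) x 270 long (y) x 18 mm high. It stands on the desk by its weight, 2 kg: a steady sideways pull on the knob of some 12 N or more can drag it. Origin: on the desk under the bed; y is the slide direction, from the carriage to the stop; the bed spans y = -155 to +115 mm
- bed_home (a point): the point on the bed's top under the terminal's centre when it lies centred and touching the stop; axes as the cradle's. The terminal must finish centred across the bed within 12 mm and parallel to it within 0.12 rad. The stop resists a push; the gap beside the pad lets it be laid some 5 mm short and then be slid home
- stop_face (a point): centre of the blue stop's face (54 wide x 34 mm high, standing on the bed) that looks at the terminal, 55 mm beyond bed_home along y
- carriage: the grey carriage, 60 x 60 x 38 mm, sliding on the bed along the cradle's y. Origin: centre of its underside, on the bed; axes as the cradle's. It cannot be pushed by hand with less than 20 N: it is fed by the knob on top of it. At the start, a terminal touching the stop would have 9 to 27 mm of free space to the pad
- pad_root (a point): on the carriage's front, 30 mm ahead of its origin along y: here the black pad (44 wide x 26 mm high) stands out on two rods. Unloaded, its face is 20 to 30 mm ahead of this point, set differently each time and not measured. The pad is sprung: 4 N per mm pushed in, up to 9 mm. The clamping is felt as a rise of the torque on the knob; compare readings taken after equal small steps of turning, as a knob at rest may hold back part of the torque
- knob_grip (a point): on the knob's upright axis, where to grip it. The knob stands on the carriage's centre: a black disc of 50 mm diameter whose top is 23 mm below this point and on it a blue upright wing 48 long x 15 thick x 36 mm high, its top 13 mm above this point. Grip the wing across its 15 mm. The point's axes turn with the knob: x along the wing, y across it, z up
- knob (a joint): turn of the knob in rad, clockwise from above; starts at 0 to 0.65, end stop 3.6. Each rad feeds carriage and knob 12 mm along the cradle's y towards the stop. Turning takes about 0.24 N m plus 0.012 N m for each newton the pad presses, and 0.012 N m less for each newton the hand pushes along the feed (more if it holds back). It stays where it is left
- handset: a white cordless phone handset 46 x 150 x 22, keys up: leave it alone. Origin: centre of its underside
- sanitiser: a sanitiser bottle: leave it alone. Origin: centre of its underside
- mug: a blue mug: leave it alone. Origin: centre of its underside
- stapler: a stapler: leave it alone. Origin: centre of its underside
- stamp: a wooden-handled rubber stamp: leave it alone. Origin: centre of its underside
- notes: a yellow sticky-note block: leave it alone. Origin: centre of its underside
- tape: a tape dispenser: leave it alone. Origin: centre of its underside
There are look-alikes about, which are no part of the job. Leave any green or red look-alike of the terminal alone.

How it is judged:
On the way:
1. the terminal lies flat on the cradle's bed up against the stop (within 3 mm), let go and not yet clamped (x of terminal_mid in the frame of bed_home between -0.012 and 0.012 m and z of terminal_mid in the frame of bed_home between 0.012 and 0.02 m and angle between the y axis of terminal and the y axis of cradle, either way round below 0.12 rad and angle between terminal's own z axis and vertical below 0.06 rad and y of terminal_mid in the frame of bed_home between -0.003 and 0.003 m and contact force between carriage and terminal below 1 N and contact force between the fingers and terminal below 0.1 N and linear speed of terminal below 0.02 m/s), for 0.2 s.
At the end, for the whole second after the job is handed in: the terminal lies flat on the bed, centred across it within 12 mm, parallel within 0.12 rad, against the stop (within 3 mm), at rest, and the pad presses it with 7 to 17 N after the robot has let go (x of terminal_mid in the frame of bed_home between -0.012 and 0.012 m and z of terminal_mid in the frame of bed_home between 0.012 and 0.02 m and angle between the y axis of terminal and the y axis of cradle, either way round below 0.12 rad and angle between terminal's own z axis and vertical below 0.06 rad and y of terminal_mid in the frame of bed_home between -0.003 and 0.003 m and contact force between carriage and terminal between 7 and 17 N and linear speed of terminal below 0.01 m/s); the robot touches nothing.
It fails at once if the terminal is squeezed by the pad with more than 22 N (contact force between carriage and terminal above 22 N).
It fails at once if the cradle is shifted more than 4 mm over the desk (distance of cradle from where it was at the start of the episode above 0.004 m).
It fails at once if one of the other loose things on the desk is moved by more than 20 mm (distance of any of handset, sanitiser, mug, stapler, stamp, notes, tape from where it was at the start of the episode above 0.02 m).
It also fails if it takes over 72 s, if anything falls off the work surface, if the arm or the gripper's body presses on something with over 40 N, if the wrist force passes 120 N, or if a joint passes its speed limit or range.

## Working session

There is one attempt and no reset: what is moved stays moved. The work goes in short steps, Python scripts to look and compute and a tool call to move; the robot and the scene stay as the last step left them, time stands still between calls to the robot, and variables do not carry over. Pictures are saved under pics/ and viewed, about 8 in all and at most 12, crops included, and the job is handed in when it is done.

Besides the shell and the picture viewer there is one more tool, called after ">>>" by a JSON object that holds its "method" and its "body". drive_tool: Moves the arm, as the interface text tells. Its arguments: {"type":"object","properties":{"increments":{"type":"array","items":{"type":"object","properties":{"grip":{"type":"number"},"tx":{"type":"number"},"ty":{"type":"number"},"tz":{"type":"number"},"turn":{"type":"number"}}}},"newtons":{"type":"number"}},"required":["increments"]}

```bash
ls; mkdir -p pics
python3 - <<'E'
from cell import *
import cv2
import numpy as np
s=observe(); print(s)
for n in("scene","side"):
    im=get_image(n); cv2.imwrite(f"pics/{n}0.png",im[...,::-1]); print(n,camera_info(n))
print(camera_info("wrist"))
try: print(grip_point_offset)
except Exception as e: print(e)
a=cv2.imread("pics/scene0.png")
b=cv2.imread("pics/side0.png")
E
```

```text
pics
{'clock': 0.0, 'joints': array([-0.10260493,  0.43520592,  0.02493751,  1.57412489, -0.01157094,
        1.13398443, -0.07510212]), 'dq': array([ 1.64053714e-03, -6.78474164e-04, -6.67226929e-04,  3.89036058e-05,
       -2.07407470e-03,  1.13079131e-03, -7.48958931e-04]), 'joint_efforts': array([ 3.89017032e-04, -6.67853522e+01,  9.84863900e-01, -3.14464223e+01,
       -6.05165795e-02,  4.27553023e-02,  1.12382318e-04]), 'position': array([ 6.24477167e-01, -4.43936846e-05,  2.25944419e-01]), 'ee_rot': array([-2.22075817e+00, -2.22070753e+00,  1.91527162e-03]), 'force': array([-0.53055366,  0.45765238,  0.30656482]), 'ft_torque': array([-0.00901019, -0.00544171, -0.02120337]), 'width': 0.9951568056720218}
scene {'fx': 488.42623853948095, 'fy': 488.42623853948095, 'cx': 280.19828132658614, 'cy': 221.03782458590595, 'eye': array([ 1.17707632, -0.70726457,  0.74629302]), 'rotation': array([-2.05117666, -0.78878533,  0.40690341])}
side {'fx': 381.4210923963483, 'fy': 381.4210923963483, 'cx': 280.29349095205185, 'cy': 203.08904568058193, 'eye': array([0.48155316, 0.58579879, 0.8094409 ]), 'rotation': array([-0.15297209,  2.90397571, -1.0411056 ])}
{'fx': 344.3178869282422, 'fy': 344.3178869282422, 'cx': 279.83220994950364, 'cy': 212.7316313668044, 'hand_eye': array([[ 5.09082880e-04, -9.61077426e-01, -2.76278705e-01,
         7.32029609e-02],
       [ 9.99999544e-01,  7.12524744e-04, -6.35983868e-04,
        -1.26455044e-03],
       [ 8.08085152e-04, -2.76278255e-01,  9.61077350e-01,
        -1.57634012e-01],
       [ 0.00000000e+00,  0.00000000e+00,  0.00000000e+00,
         1.00000000e+00]])}
0.0188
```

View pics/scene0.png

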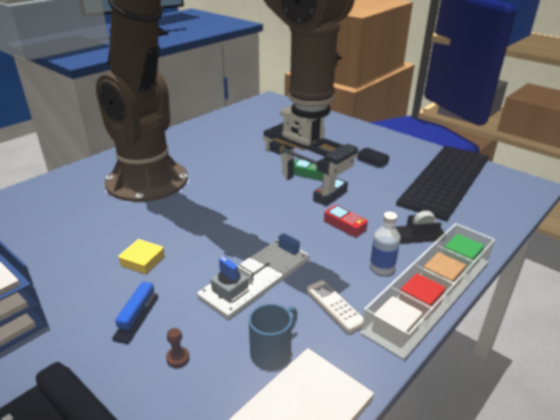

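View pics/side0.png

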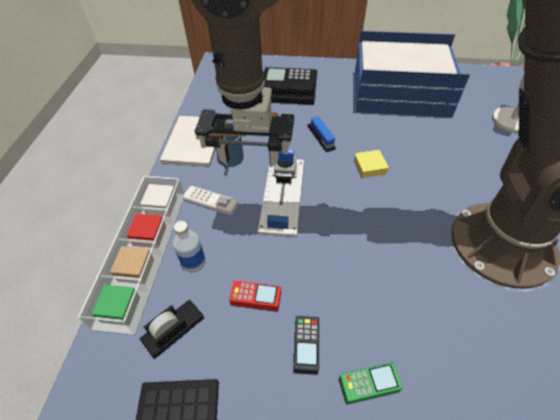

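The scene shows four things to tell apart: a dark grey terminal at side (307,343), a red one (256,295), a green one (370,382) and a larger black phone (290,84). The dark grey one with the pale screen fits the description. The cradle runs from about (285,165) to (280,230) in the side view, with the stop at (278,222) and the knob at (286,158). Next I take one enlarged crop to confirm, then measure.

```bash
cat > h.py <<'E'
import numpy as np, cv2
from cell import *
from scipy.spatial.transform import Rotation as R
def cam(n,s=None):
    c=camera_info(n); K=(c["fx"],c["fy"],c["cx"],c["cy"])
    if n!="wrist": return K,R.from_rotvec(c["rotation"]).as_matrix(),np.array(c["eye"])
    H=np.array(c["hand_eye"]); Rt=R.from_rotvec(s["ee_rot"]).as_matrix()
    return K,Rt@H[:3,:3],Rt@H[:3,3]+s["position"]
def ray(C,uv):
    K,M,e=C; uv=np.atleast_2d(uv).astype(float)
    return np.c_[(uv[:,0]-K[2])/K[0],(uv[:,1]-K[3])/K[1],np.ones(len(uv))]@M.T,e
def onz(C,uv,z):
    d,e=ray(C,uv); return e+d*((z-e[2])/d[:,2])[:,None]
def proj(C,P):
    K,M,e=C; p=(np.atleast_2d(P)-e)@M; return np.c_[K[0]*p[:,0]/p[:,2]+K[2],K[1]*p[:,1]/p[:,2]+K[3]]
def big(m):
    n,l,st,c=cv2.connectedComponentsWithStats(m.astype(np.uint8)); 
    return (l==1+np.argmax(st[1:,4])) if n>1 else m
E
python3 - <<'E'
from h import *
a=cv2.imread("pics/side0.png"); C=cam("side")
for n,p in dict(term=(307,343),stop=(278,217),knob=(286,153)).items(): print(n,onz(C,p,{'term':.034,'stop':.052,'knob':.1}[n]))
c1=cv2.resize(a[300:410,240:420],None,fx=3,fy=3,interpolation=2)
c2=cv2.resize(a[140:250,230:330],None,fx=3,fy=3,interpolation=2)
cv2.imwrite("pics/c1.png",np.hstack([c1,c2])[:, :800])
print(proj(cam("scene"),onz(C,(307,343),.034)))
E
```

```text
term [[0.47063694 0.31077844 0.034     ]]
stop [[0.56376802 0.01191579 0.052     ]]
knob [[ 0.56199187 -0.17002147  0.1       ]]
[[330.84321362 185.76244088]]
```

View pics/c1.png

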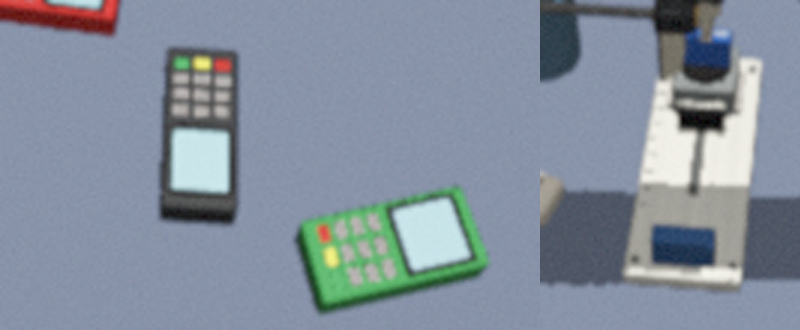

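The crop confirms it: a dark grey terminal, keypad up, its screen end towards +y. I use the wrist view here for the cradle, then move over the terminal.

Run:
```python
from h import *
s=observe(); im=get_image("wrist"); cv2.imwrite("pics/w0.png",im[...,::-1]); np.save("w0.npy",np.r_[s["position"],s["ee_rot"]])
```

>>> {"method": "drive_tool", "body": {"increments": [{"tx": -0.1,"ty": 0.2,"tz": 0,"grip": -1},{"tx": -0.2,"ty": 0.4,"tz": 0},{"tx": -0.3,"ty": 0.6,"tz": -0.05},{"tx": -0.385,"ty": 0.775,"tz": -0.12},{"tx": -0.385,"ty": 0.775,"tz": -0.12},{"tx": -0.385,"ty": 0.775,"tz": -0.12},{"tx": -0.385,"ty": 0.775,"tz": -0.12},{"tx": -0.385,"ty": 0.775,"tz": -0.12},{"tx": -0.385,"ty": 0.775,"tz": -0.12},{"tx": -0.385,"ty": 0.775,"tz": -0.12},{"tx": -0.385,"ty": 0.775,"tz": -0.12},{"tx": -0.385,"ty": 0.775,"tz": -0.12}]}}

```text
invalid input
```

Run:
```python
from h import *
s=observe(); im=get_image("wrist")[...,::-1]; C=cam("wrist",s); cv2.imwrite("pics/w1.png",im); print(s["position"],s["ee_rot"])
g=im.max(2); print(proj(C,[[.47,.31,.034]]))
cv2.imwrite("pics/w01.png",np.hstack([cv2.resize(cv2.imread("pics/w0.png"),(400,300)),cv2.resize(im,(400,300))]))
```

```text
[ 6.24584614e-01 -2.95300988e-05  2.26120716e-01] [-2.22094056e+00 -2.22079524e+00  1.51171395e-03]
[[  85.79710468 -199.49606106]]
```

View pics/w01.png

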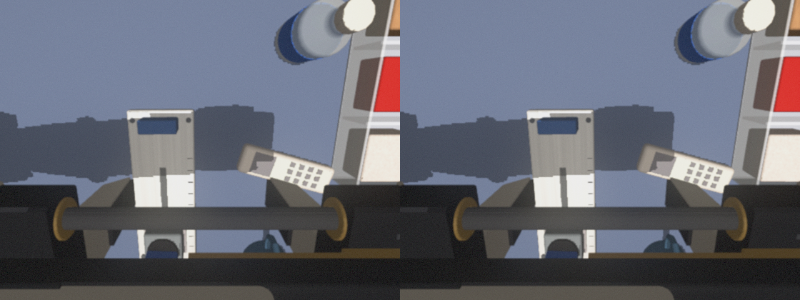

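The wrist view shows the cradle with its stop face near (158,133), its bed edges, and the knob at (163,245), all in the half-scale picture. The move was refused, probably because rows need every key.

>>> {"method": "drive_tool", "body": {"increments": [{"tx": -0.1,"ty": 0.2,"tz": 0,"turn": 0,"grip": -1},{"tx": -0.2,"ty": 0.4,"tz": 0,"turn": 0,"grip": -1},{"tx": -0.3,"ty": 0.6,"tz": -0.05,"turn": 0,"grip": -1},{"tx": -0.385,"ty": 0.775,"tz": -0.12,"turn": 0,"grip": -1},{"tx": -0.385,"ty": 0.775,"tz": -0.12,"turn": 0,"grip": -1},{"tx": -0.385,"ty": 0.775,"tz": -0.12,"turn": 0,"grip": -1},{"tx": -0.385,"ty": 0.775,"tz": -0.12,"turn": 0,"grip": -1},{"tx": -0.385,"ty": 0.775,"tz": -0.12,"turn": 0,"grip": -1},{"tx": -0.385,"ty": 0.775,"tz": -0.12,"turn": 0,"grip": -1},{"tx": -0.385,"ty": 0.775,"tz": -0.12,"turn": 0,"grip": -1},{"tx": -0.385,"ty": 0.775,"tz": -0.12,"turn": 0,"grip": -1}]}}

```text
clock: 1.3
position: [0.4718, 0.3084, 0.1785]
ee_rot: [2.224, 2.218, -0.001]
force: [0.3, -1.2, 0.7]
width: 1.002
```

Run:
```python
from h import *
s=observe(); im=get_image("wrist")[...,::-1]; C=cam("wrist",s); cv2.imwrite("pics/w1.png",im); print(s["position"],s["ee_rot"])
print(proj(C,[[.47,.31,.034]]))
# cradle from w0
v=np.load("w0.npy"); W=cam("wrist",dict(position=v[:3],ee_rot=v[3:])); a=cv2.imread("pics/w0.png").astype(int)
b=a[...,0];r=a[...,2]
stop=big((b-r>50)&(np.arange(420)[:,None]<200)&(abs(np.arange(560)-225)<60)&(b<130))
ys,xs=np.nonzero(stop); print("stop px",xs.min(),xs.max(),ys.min(),ys.max())
pale=big((abs(b-r)<25)&(a.min(2)>90)&(np.arange(420)[:,None]<290)&(abs(np.arange(560)-225)<60))
L=[];Rr=[]
for y in range(170,285,3):
    x=np.nonzero(pale[y])[0]
    if len(x)>40: L.append((x[0]-.5,y)); Rr.append((x[-1]+.5,y))
for n,q in(("L",L),("R",Rr)):
    P=onz(W,q,.018); f=np.polyfit(P[:,1],P[:,0],1); print(n,len(q),f,f[0]*.0+f[1])
q=[(x,np.nonzero(pale[:,x])[0][0]-.5) for x in range(190,262,8) if pale[:,x].any()]
print("top edge",onz(W,q,.018)[:,:2].round(4).tolist())
o=a.astype(np.uint8); o[stop]=(0,255,255); o[pale]=o[pale]//2
cv2.imwrite("pics/w1o.png",np.hstack([cv2.resize(o[100:400,130:330],(400,600)),cv2.resize(im,(400,300)).repeat(2,0)]))
```

```text
[0.47183538 0.30839364 0.17849784] [ 2.22435069e+00  2.21827191e+00 -8.16626127e-04]
[[279.45855604 196.37648861]]
stop px 193 195 169 170
L 33 [-0.00150692  0.51343461] 0.5134346091808801
R 33 [-0.01379332  0.61410448] 0.6141044818901281
top edge [[0.5282, 0.0339], [0.5367, 0.0349], [0.5451, 0.0349], [0.5535, 0.0349], [0.5619, 0.0339], [0.5703, 0.0339], [0.5787, 0.0349], [0.5872, 0.0349], [0.5956, 0.0349]]
```

View pics/w1o.png

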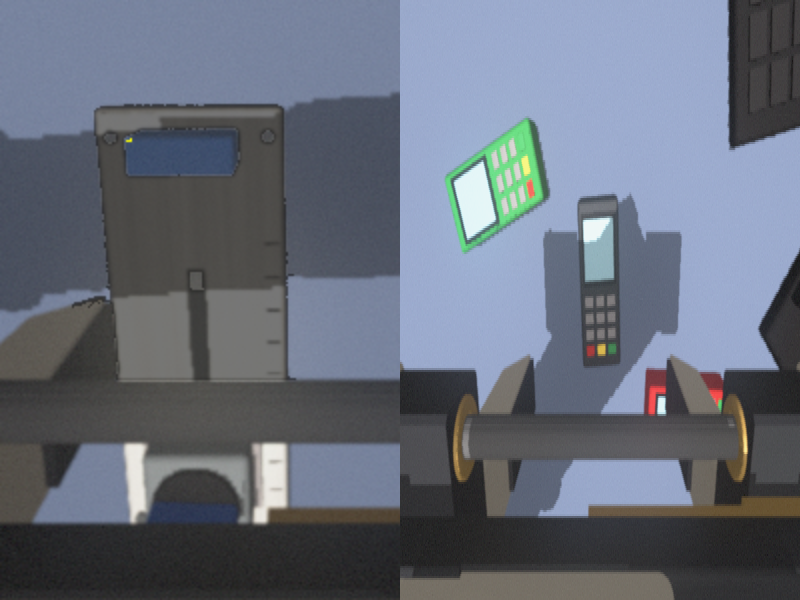

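Run:
```python
from h import *
v=np.load("w0.npy"); W=cam("wrist",dict(position=v[:3],ee_rot=v[3:])); a=cv2.imread("pics/w0.png").astype(int)
b=a[...,0];r=a[...,2]
# stop: front top edge
for x in (205,220,235): 
    d=np.diff((b-r)[180:196,x]); print("stop front",x,180+np.argmin(d)+.5,(b-r)[180:196,x].tolist())
for y in (178,184):
    d=(b-r)[y,180:262]; print("row",y,(180+np.nonzero(d>45)[0][[0,-1]]).tolist() if (d>45).any() else d.tolist())
print("front edge world",onz(W,[(205,187.5),(235,187.5)],.052))
for nm,lo,hi in(("L",165,235),("R",190,285)):
    q=[]
    for y in range(lo,hi,3):
        g=cv2.GaussianBlur(a.astype(np.float32),(3,3),0)[y,:,0]-cv2.GaussianBlur(a.astype(np.float32),(3,3),0)[y,:,2]
        seg=range(175,192) if nm=="L" else range(264,280)
        d=np.abs(np.diff(g[list(seg)])); q.append((seg[0]+np.argmax(d)+.5,y))
    P=onz(W,q,.018); f=np.polyfit(P[:,1],P[:,0],1); print(nm,f, "x at y=-.05",np.polyval(f,-.05),np.std(P[:,0]-np.polyval(f,P[:,1])))
# terminal
w=cv2.imread("pics/w1.png").astype(int); s=dict(observe()); C=cam("wrist",s)
blue=(w[...,0]-w[...,2])
m=(w[...,0]-w[...,2]<22)
L=[];Q=[]
for y in range(150,250,3):
    z=np.nonzero(m[y,235:320])[0]+235; L.append((z[0]-.5,y)); Q.append((z[-1]+.5,y))
for nm,q in(("TL",L),("TR",Q)):
    P=onz(C,q,.034); f=np.polyfit(P[:,1],P[:,0],1);e=P[:,0]-np.polyval(f,P[:,1]);k=abs(e)<.002; f=np.polyfit(P[k,1],P[k,0],1);print(nm,f,np.polyval(f,.3),k.sum(),len(q))
c=np.nonzero(m[120:270,265:295].mean(1)>.6)[0]+120; print("rows",c[0],c[-1],onz(C,[(280,c[-1]+.5)],.034),onz(C,[(280,c[0]-.5)],0))
print([ (y,w[y,280].tolist()) for y in range(132,152,2)])
# side view whole-terminal check
```

```text
stop front 205 187.5 [46, 43, 46, 45, 44, 48, 43, 29, 4, -7, -8, -9, -11, -9, -10, -8]
stop front 220 187.5 [42, 43, 42, 42, 44, 46, 46, 28, -1, -7, -9, -10, -10, -9, -11, -8]
stop front 235 187.5 [43, 46, 44, 47, 43, 45, 47, 26, -1, -9, -11, -8, -8, -11, -8, -10]
row 178 [194, 242]
row 184 [194, 237]
front edge world [[0.54933067 0.00345746 0.052     ]
 [0.57880292 0.00348311 0.052     ]]
L [0.02205463 0.51522411] x at y=-.05 0.5141213745925047 0.0025754334600875846
R [-0.00624264  0.61378319] x at y=-.05 0.6140953188592491 0.00032815755247370685
TL [-0.03314111  0.45511705] 0.44517471418564275 34 34
TR [-0.05453695  0.51143662] 0.49507553531842247 34 34
rows 138 256 [[0.47026394 0.25164828 0.034     ]] [[0.47046976 0.35984863 0.        ]]
[(132, [205, 171, 154]), (134, [207, 171, 155]), (136, [171, 142, 129]), (138, [89, 77, 65]), (140, [104, 96, 90]), (142, [127, 120, 115]), (144, [125, 119, 116]), (146, [124, 119, 115]), (148, [107, 101, 98]), (150, [100, 94, 90])]
```

The terminal's centre is at (0.4698, 0.306), yaw +0.044. The stop face is at y≈0.0035 and x≈0.5645, and the cradle yaw is ≈0, so bed_home ≈ (0.5645, −0.0515).

>>> {"method": "drive_tool", "body": {"increments": [{"tx": -0.005,"ty": -0.006,"tz": -0.1,"turn": 0.045,"grip": -1},{"tx": -0.005,"ty": -0.006,"tz": -0.2,"turn": 0.045,"grip": -1},{"tx": -0.005,"ty": -0.006,"tz": -0.3,"turn": 0.045,"grip": -1},{"tx": -0.005,"ty": -0.006,"tz": -0.38,"turn": 0.045,"grip": -1},{"tx": -0.005,"ty": -0.006,"tz": -0.41,"turn": 0.045,"grip": -1},{"tx": -0.005,"ty": -0.006,"tz": -0.432,"turn": 0.045,"grip": -1},{"tx": -0.005,"ty": -0.006,"tz": -0.432,"turn": 0.045,"grip": -1},{"tx": -0.005,"ty": -0.006,"tz": -0.432,"turn": 0.045,"grip": -1},{"tx": -0.005,"ty": -0.006,"tz": -0.432,"turn": 0.045,"grip": 1},{"tx": -0.005,"ty": -0.006,"tz": -0.432,"turn": 0.045,"grip": 1},{"tx": -0.005,"ty": -0.006,"tz": -0.432,"turn": 0.045,"grip": 1},{"tx": -0.005,"ty": -0.006,"tz": -0.432,"turn": 0.045,"grip": 1},{"tx": -0.005,"ty": -0.006,"tz": -0.432,"turn": 0.045,"grip": 1},{"tx": -0.005,"ty": -0.006,"tz": -0.432,"turn": 0.045,"grip": 1},{"tx": -0.005,"ty": -0.006,"tz": -0.432,"turn": 0.045,"grip": 1}], "newtons": 25}}

```text
clock: 2.85
position: [0.47, 0.3062, 0.0058]
ee_rot: [2.171, 2.27, -0.0]
force: [0.1, -0.3, 1.3]
width: 0.539
```

>>> {"method": "drive_tool", "body": {"increments": [{"tx": 0,"ty": 0,"tz": 0.1,"turn": 0,"grip": 1},{"tx": 0,"ty": 0,"tz": 0.2,"turn": 0,"grip": 1},{"tx": 0.02,"ty": -0.1,"tz": 0.3,"turn": -0.02,"grip": 1},{"tx": 0.05,"ty": -0.2,"tz": 0.3,"turn": -0.044,"grip": 1},{"tx": 0.08,"ty": -0.3,"tz": 0.3,"turn": -0.044,"grip": 1},{"tx": 0.11,"ty": -0.4,"tz": 0.3,"turn": -0.044,"grip": 1},{"tx": 0.14,"ty": -0.5,"tz": 0.3,"turn": -0.044,"grip": 1},{"tx": 0.17,"ty": -0.6,"tz": 0.3,"turn": -0.044,"grip": 1},{"tx": 0.2,"ty": -0.7,"tz": 0.3,"turn": -0.044,"grip": 1},{"tx": 0.22,"ty": -0.8,"tz": 0.28,"turn": -0.044,"grip": 1},{"tx": 0.236,"ty": -0.88,"tz": 0.25,"turn": -0.044,"grip": 1},{"tx": 0.236,"ty": -0.907,"tz": 0.2,"turn": -0.044,"grip": 1},{"tx": 0.236,"ty": -0.907,"tz": 0.15,"turn": -0.044,"grip": 1},{"tx": 0.236,"ty": -0.907,"tz": 0.15,"turn": -0.044,"grip": 1},{"tx": 0.236,"ty": -0.907,"tz": 0.15,"turn": -0.044,"grip": 1},{"tx": 0.236,"ty": -0.907,"tz": 0.15,"turn": -0.044,"grip": 1}]}}

```text
clock: 4.45
position: [0.5649, -0.056, 0.0667]
ee_rot: [2.222, 2.22, 0.001]
force: [-0.2, 0.6, -3.9]
width: 0.544
```

Run:
```python
from h import *
s=observe(); im=get_image("wrist")[...,::-1]; C=cam("wrist",s); cv2.imwrite("pics/w2.png",im); print(s["position"],s["ee_rot"],s["force"],s["width"])
sd=get_image("side")[...,::-1]; cv2.imwrite("pics/s2.png",sd)
cv2.imwrite("pics/v2.png",np.hstack([cv2.resize(im[:400],(420,300)).repeat(1,0),cv2.resize(sd[130:250,210:362],(380,300),interpolation=2)]))
```

```text
[ 0.56493881 -0.05600602  0.06665829] [2.22166788e+00 2.22006624e+00 1.19059867e-03] [-0.2079276   0.61341697 -3.94368171] 0.5444402673736296
```

View pics/v2.png

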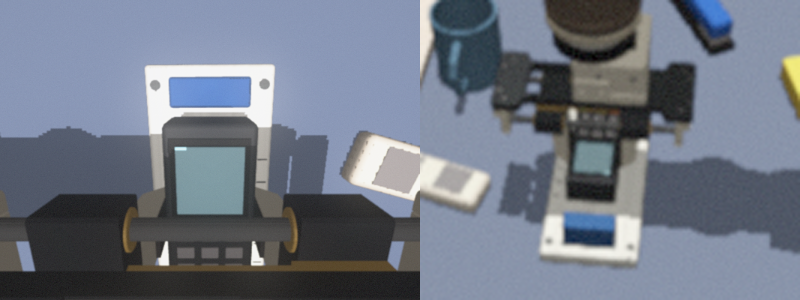

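The terminal is held straight, above the bed and just short of the stop (blue at wrist ~(280,122)). I check the stop and the terminal's leading end closely in this picture.

Run:
```python
from h import *
s=observe(); C=cam("wrist",s); a=cv2.imread("pics/w2.png").astype(int)
m=big((a[...,0]-a[...,2]>80)&(np.arange(420)[:,None]<150)); ys,xs=np.nonzero(m); print(xs.min(),xs.max(),ys.min(),ys.max())
for y0 in (130,140): 
  z=np.nonzero(m[y0])[0]; 
  if len(z): print(y0,onz(C,[(z[0]-.5,y0),(z[-1]+.5,y0)],.052)[:,:2])
e=[(x,np.nonzero(m[:,x])[0][-1]+.5) for x in range(235,325,15)]; print("front",e,onz(C,e,.052)[:,:2].round(4).tolist())
b=s["position"][2]-.0058
d=(a.max(2)<75)
for y in range(165,250,20):
  z=np.nonzero(d[y,205:350])[0]+205; P=onz(C,[(z[0]-.5,y),(z[-1]+.5,y)],b+.034); print(y,P[:,:2].round(4).tolist())
print(a[140:200:2,280].tolist())
for q in (157,160,170): print(q, onz(C,[(280,q)],b)[0,1],onz(C,[(280,q)],b+.034)[0,1])
```

```text
226 333 104 141
130 [[0.53777554 0.00946936]
 [0.58944951 0.00944309]]
140 [[0.53805982 0.00468784]
 [0.58915804 0.00466061]]
front [(235, np.float64(140.5)), (250, np.float64(140.5)), (265, np.float64(140.5)), (280, np.float64(140.5)), (295, np.float64(140.5)), (310, np.float64(141.5))] [[0.5417, 0.0044], [0.5491, 0.0044], [0.5565, 0.0044], [0.5639, 0.0044], [0.5712, 0.0044], [0.5786, 0.0039]]Traceback (most recent call last):
  File "<stdin>", line 11, in <module>
IndexError: index 0 is out of bounds for axis 0 with size 0
```

The stop face is at y≈0.004 with its centre at x≈0.564, so the terminal is about 5 mm short. Lower it.

>>> {"method": "drive_tool", "body": {"increments": [{"tx": -0.002,"ty": 0,"tz": -0.05,"turn": 0,"grip": 1},{"tx": -0.002,"ty": 0,"tz": -0.08,"turn": 0,"grip": 1},{"tx": -0.002,"ty": 0,"tz": -0.095,"turn": 0,"grip": 1},{"tx": -0.002,"ty": 0,"tz": -0.102,"turn": 0,"grip": 1},{"tx": -0.002,"ty": 0,"tz": -0.107,"turn": 0,"grip": 1},{"tx": -0.002,"ty": 0,"tz": -0.107,"turn": 0,"grip": 1},{"tx": -0.002,"ty": 0,"tz": -0.107,"turn": 0,"grip": 1}]}}

```text
clock: 5.25
position: [0.5646, -0.0561, 0.0244]
ee_rot: [2.221, 2.219, 0.002]
force: [-0.7, -0.1, -3.9]
width: 0.539
```

>>> {"method": "drive_tool", "body": {"increments": [{"tx": 0,"ty": 0,"tz": -0.0015,"turn": 0,"grip": 1},{"tx": 0,"ty": 0.003,"tz": -0.002,"turn": 0,"grip": 1},{"tx": 0,"ty": 0.006,"tz": -0.002,"turn": 0,"grip": 1},{"tx": 0,"ty": 0.008,"tz": -0.002,"turn": 0,"grip": 1},{"tx": 0,"ty": 0.008,"tz": -0.002,"turn": 0,"grip": 1},{"tx": 0,"ty": 0.008,"tz": -0.002,"turn": 0,"grip": 1}]}}

```text
clock: 5.85
position: [0.5648, -0.0529, 0.0238]
ee_rot: [2.221, 2.219, 0.003]
force: [0.0, -1.2, 1.0]
width: 0.544
```

Resting on the bed; now I slide in about 0.6 mm steps until the stop is felt.

>>> {"method": "drive_tool", "body": {"increments": [{"tx": 0,"ty": 0.0015,"tz": 0,"turn": 0,"grip": 1},{"tx": 0,"ty": 0.0025,"tz": 0,"turn": 0,"grip": 1},{"tx": 0,"ty": 0.0025,"tz": 0,"turn": 0,"grip": 1}]}}

```text
clock: 6.15
position: [0.5648, -0.0521, 0.0238]
ee_rot: [2.221, 2.219, 0.003]
force: [0.4, -2.3, -0.0]
width: 0.545
```

>>> {"method": "drive_tool", "body": {"increments": [{"tx": 0,"ty": 0.0015,"tz": 0,"turn": 0,"grip": 1},{"tx": 0,"ty": 0.0015,"tz": 0,"turn": 0,"grip": 1}]}}

```text
clock: 6.35
position: [0.5648, -0.0521, 0.0238]
ee_rot: [2.221, 2.218, 0.002]
force: [-0.4, -4.6, 0.4]
width: 0.541
```

In contact with the stop (−4.6 N). I release, rise, and look at the knob and the terminal.

>>> {"method": "drive_tool", "body": {"increments": [{"tx": 0,"ty": 0,"tz": 0,"turn": 0,"grip": -0.5},{"tx": 0,"ty": 0,"tz": 0,"turn": 0,"grip": -0.5},{"tx": 0,"ty": 0,"tz": 0,"turn": 0,"grip": -0.5},{"tx": 0,"ty": 0,"tz": 0,"turn": 0,"grip": -0.5},{"tx": 0,"ty": 0,"tz": 0.05,"turn": 0,"grip": -0.5},{"tx": 0,"ty": 0,"tz": 0.15,"turn": 0,"grip": -0.5},{"tx": 0,"ty": 0,"tz": 0.27,"turn": 0,"grip": -0.5},{"tx": 0,"ty": 0,"tz": 0.39,"turn": 0,"grip": -0.5},{"tx": 0,"ty": -0.1,"tz": 0.44,"turn": 0,"grip": -0.5},{"tx": 0,"ty": -0.22,"tz": 0.44,"turn": 0,"grip": -0.5},{"tx": 0,"ty": -0.345,"tz": 0.44,"turn": 0,"grip": -0.5},{"tx": 0,"ty": -0.345,"tz": 0.44,"turn": 0,"grip": -0.5},{"tx": 0,"ty": -0.345,"tz": 0.44,"turn": 0,"grip": -0.5},{"tx": 0,"ty": -0.345,"tz": 0.44,"turn": 0,"grip": -0.5}]}}

```text
clock: 7.75
position: [0.5649, -0.1886, 0.1996]
ee_rot: [2.22, 2.22, 0.003]
force: [0.2, -0.1, 0.2]
width: 0.748
```

Run:
```python
from h import *
s=observe(); im=get_image("wrist")[...,::-1]; cv2.imwrite("pics/w3.png",im); print(s["position"],s["ee_rot"],s["force"],s["ft_torque"],s["width"],s["joints"])
np.save("w3.npy",np.r_[s["position"],s["ee_rot"]])
sd=get_image("side")[...,::-1]; cv2.imwrite("pics/s3.png",sd)
cv2.imwrite("pics/v3.png",np.hstack([im[:,100:480],cv2.resize(sd[140:245,230:335],(420,420),interpolation=2)]))
```

```text
[ 0.56491897 -0.18857034  0.1996178 ] [2.22020556 2.22029529 0.00291941] [ 0.19001686 -0.07375869  0.17206498] [-0.01406889  0.01223687  0.00785972] 0.7482863141399622 [ 0.21526971  0.40849461  0.02458514  1.68634784 -0.01211638  1.04448708
  0.24393561]
```

View pics/v3.png

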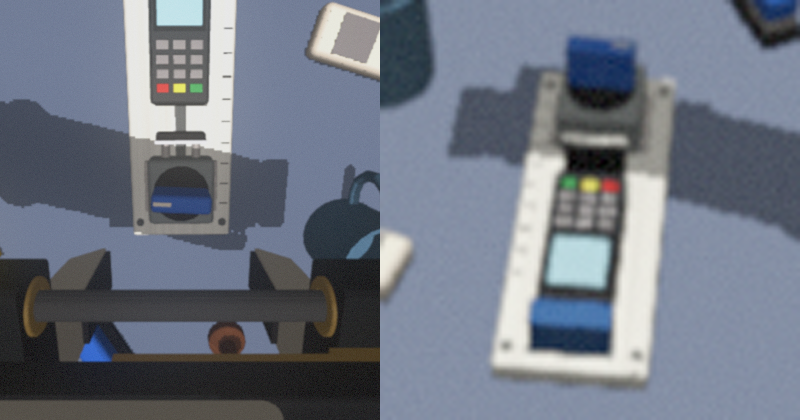

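The terminal sits against the stop, released. The gap from its end (row 104) to the pad (row 132) is open. The wing lies roughly along world x at wrist (282,200). Now I measure the wing's top centre, height and angle, the mug height, and the terminal's pose.

Run:
```python
from h import *
v=np.load("w3.npy"); C=cam("wrist",dict(position=v[:3],ee_rot=v[3:])); a=cv2.imread("pics/w3.png").astype(int)
S=cam("side"); b=cv2.imread("pics/s3.png").astype(int); sc=cam("scene")
m=big((a[...,0]-a[...,2]>45)&(np.arange(420)[:,None]>150)&(np.arange(420)[:,None]<230)&(abs(np.arange(560)-282)<50))
ys,xs=np.nonzero(m); print("wing bbox",xs.min(),xs.max(),ys.min(),ys.max())
for x in range(252,314,6):
    z=np.nonzero(m[:,x])[0]; print(x,z.min() if len(z) else 0,z.max() if len(z) else 0,(a.sum(2)[180:220:2,x]).tolist())
ms=big((b[...,0]-b[...,2]>60)&(np.arange(420)[:,None]<175)&(abs(np.arange(560)-286)<14)); ys,xs=np.nonzero(ms); print("side wing",xs.min(),xs.max(),ys.min(),ys.max())
for zt in (.09,.1,.105,.11):
    P=onz(S,[(xs.min(),ys.min()),(xs.max(),ys.min())],zt); print(zt,P[:,:2].round(4).tolist(), proj(C,P).round(1).tolist())
# terminal near end and pad
col=a.sum(2)[60:140,278]; print("col",col.tolist())
```

```text
wing bbox 252 310 195 213
252 197 210 [277, 282, 280, 279, 282, 267, 238, 208, 222, 227, 227, 260, 295, 247, 232, 239, 265, 274, 268, 270]
258 195 211 [158, 160, 161, 160, 184, 165, 184, 194, 216, 254, 257, 334, 430, 331, 258, 242, 231, 268, 268, 286]
264 195 212 [148, 152, 149, 163, 186, 184, 175, 193, 224, 256, 265, 313, 427, 362, 253, 248, 187, 162, 252, 287]
270 195 212 [157, 155, 160, 166, 192, 174, 190, 183, 226, 243, 257, 291, 397, 357, 262, 246, 214, 173, 146, 176]
276 196 212 [171, 155, 153, 154, 193, 179, 179, 188, 217, 249, 256, 254, 258, 256, 250, 238, 225, 149, 151, 156]
282 196 212 [168, 145, 167, 164, 169, 183, 184, 176, 202, 250, 245, 254, 256, 258, 256, 241, 225, 152, 147, 144]
288 196 213 [167, 167, 158, 147, 187, 185, 183, 169, 206, 238, 249, 252, 245, 277, 254, 252, 227, 172, 147, 146]
294 196 213 [162, 148, 157, 143, 198, 181, 186, 178, 201, 236, 249, 255, 247, 251, 256, 259, 242, 165, 159, 228]
300 197 213 [168, 154, 152, 167, 176, 183, 188, 188, 203, 234, 261, 242, 251, 242, 247, 251, 231, 247, 264, 273]
306 197 213 [262, 217, 159, 148, 167, 190, 173, 184, 182,
[... 203 characters left out ...]
6, -0.1944], [0.5482, -0.1982]] [[311.7, 215.3], [260.7, 219.9]]
0.1 [[0.5881, -0.1835], [0.5473, -0.1873]] [[311.3, 205.5], [258.7, 210.3]]
0.105 [[0.5873, -0.1781], [0.5468, -0.1819]] [[311.1, 200.3], [257.6, 205.1]]
0.11 [[0.5866, -0.1727], [0.5464, -0.1764]] [[310.9, 194.8], [256.4, 199.7]]
col [517, 521, 509, 481, 359, 287, 298, 292, 320, 407, 488, 509, 527, 514, 529, 528, 524, 502, 405, 318, 291, 296, 315, 401, 537, 566, 571, 576, 575, 578, 574, 563, 441, 322, 304, 314, 309, 299, 308, 313, 307, 280, 256, 247, 229, 270, 347, 383, 372, 387, 375, 380, 373, 381, 377, 382, 393, 382, 374, 385, 380, 385, 368, 376, 384, 370, 381, 379, 377, 367, 336, 257, 217, 228, 241, 241, 246, 238, 245, 325]
```

Run:
```python
from h import *
v=np.load("w3.npy"); C=cam("wrist",dict(position=v[:3],ee_rot=v[3:]))
print(onz(C,[(281.5,204.2),(258,203.3),(306,205)],.097)[:,:2])
print("term end",onz(C,[(278,105)],.052)[0], "pad face", [onz(C,[(278,130.5)],z)[0,1].round(4) for z in (.044,.05,.056)])
a=cv2.imread("pics/w3.png").astype(int)
for y in (70,90): # terminal sides
    d=np.abs(np.diff(a.sum(2)[y,230:330])); i=np.nonzero(d>100)[0]+230.5; print(y,i.tolist(), onz(C,[(i[0],y),(i[-1],y)],.052)[:,0])
S=cam("side"); sc=cam("scene")
# mug rim: scene centre (271,318), side
for z in (.08,.1,.12): print(z, onz(sc,[(271,318)],z)[0,:2], proj(S,onz(sc,[(271,318)],z)))
```

```text
[[ 0.56503521 -0.1832342 ]
 [ 0.54669813 -0.18251079]
 [ 0.58418399 -0.18387798]]
term end [ 0.56221689 -0.10822856  0.052     ] pad face [np.float64(-0.1296), np.float64(-0.1293), np.float64(-0.1291)]
70 [248.5, 249.5, 308.5, 309.5] [0.53792989 0.58820987]
90 [249.5, 250.5, 272.5, 273.5, 284.5, 285.5, 307.5, 308.5] [0.53838413 0.58775183]
0.08 [ 0.73119406 -0.22719386] [[229.48025047 140.712419  ]]
0.1 [ 0.74457803 -0.24160405] [[225.03187277 131.7457635 ]]
0.12 [ 0.757962   -0.25601425] [[220.54063952 122.69272347]]
```

>>> {"method": "drive_tool", "body": {"increments": [{"tx": 0,"ty": 0,"tz": 0,"turn": 0.14,"grip": -0.5},{"tx": 0,"ty": 0,"tz": 0,"turn": 0.28,"grip": -0.5},{"tx": 0,"ty": 0,"tz": 0,"turn": 0.42,"grip": -0.5},{"tx": 0,"ty": 0,"tz": 0,"turn": 0.56,"grip": -0.5},{"tx": 0,"ty": 0,"tz": 0,"turn": 0.7,"grip": -0.5},{"tx": 0,"ty": 0,"tz": 0,"turn": 0.8,"grip": -0.5},{"tx": 0,"ty": 0,"tz": 0,"turn": 0.8,"grip": -0.5},{"tx": 0,"ty": 0,"tz": 0,"turn": 0.8,"grip": -0.5},{"tx": 0,"ty": 0,"tz": 0,"turn": 0.8,"grip": -0.5}]}}

```text
clock: 8.75
position: [0.5652, -0.1876, 0.1997]
ee_rot: [1.126, 2.932, 0.004]
force: [-0.7, -0.5, 0.2]
width: 0.75
```

The gap is ≈21 mm, so contact comes after about 1.75 rad. The knob axis is at about (0.565, −0.183).

>>> {"method": "drive_tool", "body": {"increments": [{"tx": 0,"ty": 0.011,"tz": 0,"turn": 0.14,"grip": -0.5},{"tx": 0,"ty": 0.011,"tz": -0.05,"turn": 0.28,"grip": -0.5},{"tx": 0,"ty": 0.011,"tz": -0.1,"turn": 0.42,"grip": -0.5},{"tx": 0,"ty": 0.011,"tz": -0.15,"turn": 0.56,"grip": -0.5},{"tx": 0,"ty": 0.011,"tz": -0.2,"turn": 0.665,"grip": -0.5},{"tx": 0,"ty": 0.011,"tz": -0.2,"turn": 0.665,"grip": -0.5},{"tx": 0,"ty": 0.011,"tz": -0.25,"turn": 0.665,"grip": -0.5},{"tx": 0,"ty": 0.011,"tz": -0.3,"turn": 0.665,"grip": -0.5},{"tx": 0,"ty": 0.011,"tz": -0.315,"turn": 0.665,"grip": -0.5},{"tx": 0,"ty": 0.011,"tz": -0.325,"turn": 0.665,"grip": -0.5},{"tx": 0,"ty": 0.011,"tz": -0.325,"turn": 0.665,"grip": -0.5},{"tx": 0,"ty": 0.011,"tz": -0.325,"turn": 0.665,"grip": -0.5}]}}

```text
clock: 9.95
position: [0.5658, -0.1832, 0.0707]
ee_rot: [0.059, 3.14, 0.004]
force: [0.4, 0.4, -0.4]
width: 0.749
```

Run:
```python
from h import *
s=observe(); print(s["position"],s["ee_rot"],s["force"],s["ft_torque"],s["joints"][6])
im=get_image("wrist")[...,::-1]; sd=get_image("side")[...,::-1]
cv2.imwrite("pics/v4.png",np.hstack([im[:,80:480],cv2.resize(sd[120:245,225:344],(400,420),interpolation=2)]))
```

```text
[ 0.56584724 -0.18324811  0.07074425] [0.05941049 3.13959845 0.00362677] [ 0.39601043  0.44144856 -0.37836232] [ 0.12195432 -0.01202289  0.0482438 ] 1.5603226297663808
```

View pics/v4.png

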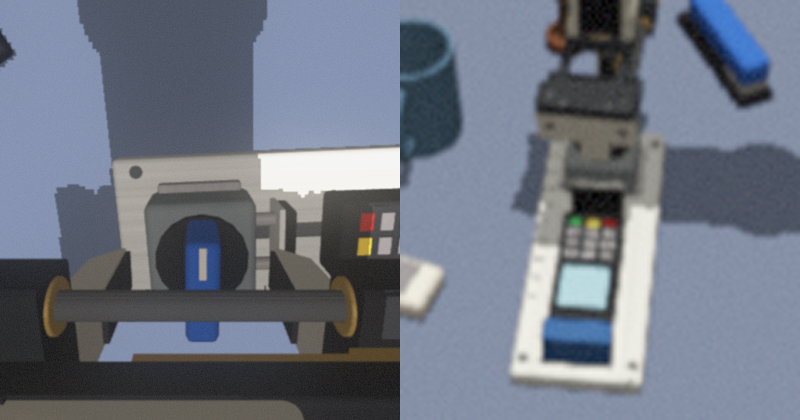

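The wing (wrist ~(282,280)) lies square and centred between the fingers. Close on it.

>>> {"method": "drive_tool", "body": {"increments": [{"tx": 0,"ty": 0,"tz": 0,"turn": 0,"grip": 1},{"tx": 0,"ty": 0,"tz": 0,"turn": 0,"grip": 1},{"tx": 0,"ty": 0,"tz": 0,"turn": 0,"grip": 1},{"tx": 0,"ty": 0,"tz": 0,"turn": 0,"grip": 1},{"tx": 0,"ty": 0,"tz": 0,"turn": 0,"grip": 1},{"tx": 0,"ty": 0,"tz": 0,"turn": 0,"grip": 1},{"tx": 0,"ty": 0,"tz": 0,"turn": 0,"grip": 1}], "newtons": 40}}

```text
clock: 10.75
position: [0.5657, -0.1833, 0.0706]
ee_rot: [0.059, 3.14, 0.004]
force: [0.2, -0.6, 0.4]
width: 0.19
```

```bash
cat > o.py <<'E'
from h import *
s=observe(); r=R.from_rotvec(s["ee_rot"]).as_matrix()
print("pos",s["position"].round(4),"yaw",round(float(np.arctan2(r[1,1],r[0,1])),4),"F",s["force"].round(2),"T",s["ft_torque"].round(3),"j7",s["joints"][6].round(3),"tau7",s["joint_efforts"][6].round(3),"w",round(s["width"],3),s["clock"])
E
python3 o.py
```

```text
pos [ 0.5657 -0.1833  0.0706] yaw 1.5332 F [ 0.24 -0.62  0.39] T [ 0.12  -0.012  0.03 ] j7 1.561 tau7 -0.0 w 0.19 10.75
```

>>> {"method": "drive_tool", "body": {"increments": [{"tx": 0,"ty": 0,"tz": 0,"turn": 0,"grip": 1},{"tx": 0,"ty": 0,"tz": 0,"turn": 0,"grip": 1},{"tx": 0,"ty": 0,"tz": 0,"turn": 0,"grip": 1}]}}

```text
clock: 11.05
position: [0.5658, -0.1826, 0.0706]
ee_rot: [0.058, 3.14, 0.005]
force: [-1.0, 4.0, 1.2]
width: 0.162
```

```bash
python3 o.py
```

```text
pos [ 0.5658 -0.1826  0.0706] yaw 1.5337 F [-0.96  3.97  1.2 ] T [ 0.916  0.012 -0.103] j7 1.561 tau7 0.104 w 0.162 11.05
```

>>> {"method": "drive_tool", "body": {"increments": [{"tx": 0,"ty": 0.0015,"tz": 0,"turn": -0.048,"grip": 1},{"tx": 0,"ty": 0.003,"tz": 0,"turn": -0.096,"grip": 1},{"tx": 0,"ty": 0.0045,"tz": 0,"turn": -0.143,"grip": 1},{"tx": 0,"ty": 0.006,"tz": 0,"turn": -0.191,"grip": 1}]}}

```text
clock: 11.45
position: [0.5658, -0.1801, 0.0706]
ee_rot: [0.373, 3.118, 0.004]
force: [0.0, 2.2, 1.3]
width: 0.164
```

```bash
python3 o.py
```

```text
pos [ 0.5658 -0.1801  0.0706] yaw 1.3324 F [0.03 2.16 1.31] T [0.411 0.08  0.316] j7 1.39 tau7 0.632 w 0.164 11.45
```

Torque is as expected (about 0.28 N m). I continue 0.8 rad, staying well before contact.

>>> {"method": "drive_tool", "body": {"increments": [{"tx": 0,"ty": 0.0025,"tz": 0,"turn": -0.048,"grip": 1},{"tx": 0,"ty": 0.004,"tz": 0,"turn": -0.096,"grip": 1},{"tx": 0,"ty": 0.0055,"tz": 0,"turn": -0.143,"grip": 1},{"tx": 0,"ty": 0.007,"tz": 0,"turn": -0.191,"grip": 1},{"tx": 0,"ty": 0.0085,"tz": 0,"turn": -0.239,"grip": 1},{"tx": 0,"ty": 0.01,"tz": 0,"turn": -0.286,"grip": 1},{"tx": 0,"ty": 0.0115,"tz": 0,"turn": -0.334,"grip": 1},{"tx": 0,"ty": 0.013,"tz": 0,"turn": -0.382,"grip": 1}]}}

```text
clock: 12.25
position: [0.5658, -0.1751, 0.0706]
ee_rot: [0.987, 2.98, 0.003]
force: [-0.9, 1.8, -0.4]
width: 0.16
```

```bash
python3 o.py
```

```text
pos [ 0.5658 -0.1751  0.0706] yaw 0.9309 F [-0.92  1.79 -0.41] T [ 0.344 -0.006  0.227] j7 1.05 tau7 0.627 w 0.16 12.25
```

>>> {"method": "drive_tool", "body": {"increments": [{"tx": 0,"ty": 0.0015,"tz": 0,"turn": -0.048,"grip": 1},{"tx": 0,"ty": 0.003,"tz": 0,"turn": -0.096,"grip": 1},{"tx": 0,"ty": 0.0045,"tz": 0,"turn": -0.143,"grip": 1},{"tx": 0,"ty": 0.006,"tz": 0,"turn": -0.191,"grip": 1},{"tx": 0,"ty": 0.0075,"tz": 0,"turn": -0.239,"grip": 1},{"tx": 0,"ty": 0.009,"tz": 0,"turn": -0.286,"grip": 1},{"tx": 0,"ty": 0.0105,"tz": 0,"turn": -0.334,"grip": 1},{"tx": 0,"ty": 0.012,"tz": 0,"turn": -0.382,"grip": 1}]}}

```text
clock: 13.05
position: [0.5659, -0.1702, 0.0706]
ee_rot: [1.561, 2.723, 0.002]
force: [0.6, 1.5, 0.4]
width: 0.166
```

```bash
python3 o.py
```

```text
pos [ 0.5659 -0.1702  0.0706] yaw 0.5297 F [0.6  1.54 0.35] T [ 0.433 -0.005  0.283] j7 0.713 tau7 0.613 w 0.166 13.05
```

>>> {"method": "drive_tool", "body": {"increments": [{"tx": 0,"ty": 0.002,"tz": 0,"turn": -0.048,"grip": 1},{"tx": 0,"ty": 0.0035,"tz": 0,"turn": -0.096,"grip": 1},{"tx": 0,"ty": 0.005,"tz": 0,"turn": -0.143,"grip": 1},{"tx": 0,"ty": 0.0065,"tz": 0,"turn": -0.191,"grip": 1},{"tx": 0,"ty": 0.008,"tz": 0,"turn": -0.239,"grip": 1},{"tx": 0,"ty": 0.0095,"tz": 0,"turn": -0.286,"grip": 1}]}}

```text
clock: 13.65
position: [0.5659, -0.1666, 0.0706]
ee_rot: [1.951, 2.458, 0.001]
force: [-0.0, 2.5, 0.1]
width: 0.163
```

```bash
python3 o.py
```

```text
pos [ 0.5659 -0.1666  0.0706] yaw 0.2288 F [-0.03  2.52  0.1 ] T [ 0.254 -0.045  0.287] j7 0.46 tau7 0.586 w 0.163 13.65
```

>>> {"method": "drive_tool", "body": {"increments": [{"tx": 0,"ty": 0.002,"tz": 0,"turn": -0.048,"grip": 1},{"tx": 0,"ty": 0.0035,"tz": 0,"turn": -0.096,"grip": 1}]}}

```text
clock: 13.85
position: [0.566, -0.1653, 0.0706]
ee_rot: [2.074, 2.355, 0.0]
force: [0.9, 1.3, -0.5]
width: 0.163
```

```bash
python3 o.py
```

```text
pos [ 0.566  -0.1653  0.0706] yaw 0.1268 F [ 0.86  1.29 -0.47] T [0.295 0.027 0.256] j7 0.375 tau7 0.595 w 0.163 13.85
```

>>> {"method": "drive_tool", "body": {"increments": [{"tx": 0,"ty": 0.002,"tz": 0,"turn": -0.048,"grip": 1},{"tx": 0,"ty": 0.0035,"tz": 0,"turn": -0.096,"grip": 1}]}}

```text
clock: 14.05
position: [0.566, -0.1641, 0.0707]
ee_rot: [2.191, 2.246, -0.0]
force: [0.4, 1.3, 0.2]
width: 0.161
```

```bash
python3 o.py
```

```text
pos [ 0.566  -0.1641  0.0707] yaw 0.0248 F [0.37 1.3  0.23] T [0.259 0.071 0.278] j7 0.289 tau7 0.592 w 0.161 14.05
```

At 1.51 rad, with Tz≈0.27 and tau7≈0.59 steady: no contact yet. Now smaller steps.

>>> {"method": "drive_tool", "body": {"increments": [{"tx": 0,"ty": 0.002,"tz": 0,"turn": -0.048,"grip": 1},{"tx": 0,"ty": 0.0035,"tz": 0,"turn": -0.096,"grip": 1}]}}

```text
clock: 14.25
position: [0.566, -0.1629, 0.0706]
ee_rot: [2.303, 2.131, -0.001]
force: [-0.7, 1.3, -0.3]
width: 0.161
```

```bash
python3 o.py
```

```text
pos [ 0.566  -0.1629  0.0706] yaw -0.0772 F [-0.68  1.31 -0.27] T [0.258 0.014 0.25 ] j7 0.204 tau7 0.591 w 0.161 14.25
```

>>> {"method": "drive_tool", "body": {"increments": [{"tx": 0,"ty": 0.0015,"tz": 0,"turn": -0.024,"grip": 1},{"tx": 0,"ty": 0.002,"tz": 0,"turn": -0.048,"grip": 1}]}}

```text
clock: 14.45
position: [0.5661, -0.1622, 0.0706]
ee_rot: [2.356, 2.072, -0.002]
force: [-0.2, 1.8, -1.2]
width: 0.161
```

```bash
python3 o.py
```

```text
pos [ 0.5661 -0.1622  0.0706] yaw -0.1281 F [-0.22  1.83 -1.15] T [0.228 0.018 0.2  ] j7 0.161 tau7 0.101 w 0.161 14.45
```

>>> {"method": "drive_tool", "body": {"increments": [{"tx": 0,"ty": 0.0015,"tz": 0,"turn": -0.024,"grip": 1},{"tx": 0,"ty": 0.002,"tz": 0,"turn": -0.048,"grip": 1}]}}

```text
clock: 14.65
position: [0.5661, -0.1616, 0.0706]
ee_rot: [2.409, 2.01, -0.002]
force: [0.4, -0.0, 0.3]
width: 0.163
```

```bash
python3 o.py
```

```text
pos [ 0.5661 -0.1616  0.0706] yaw -0.18 F [ 0.38 -0.01  0.3 ] T [0.153 0.01  0.237] j7 0.118 tau7 0.181 w 0.163 14.65
```

>>> {"method": "drive_tool", "body": {"increments": [{"tx": 0,"ty": 0.001,"tz": 0,"turn": -0.024,"grip": 1},{"tx": 0,"ty": 0.002,"tz": 0,"turn": -0.048,"grip": 1}]}}

```text
clock: 14.85
position: [0.5661, -0.161, 0.0707]
ee_rot: [2.46, 1.946, -0.002]
force: [1.4, -0.3, -0.6]
width: 0.161
```

```bash
python3 o.py
```

```text
pos [ 0.5661 -0.161   0.0707] yaw -0.2324 F [ 1.44 -0.25 -0.59] T [-0.016  0.003  0.258] j7 0.074 tau7 0.189 w 0.161 14.85
```

>>> {"method": "drive_tool", "body": {"increments": [{"tx": 0,"ty": 0.001,"tz": 0,"turn": -0.024,"grip": 1},{"tx": 0,"ty": 0.002,"tz": 0,"turn": -0.048,"grip": 1}]}}

```text
clock: 15.05
position: [0.5661, -0.1603, 0.0706]
ee_rot: [2.511, 1.881, -0.003]
force: [0.6, -1.6, -0.6]
width: 0.161
```

```bash
python3 o.py
```

```text
pos [ 0.5661 -0.1603  0.0706] yaw -0.285 F [ 0.58 -1.56 -0.59] T [-0.114 -0.039  0.292] j7 0.031 tau7 0.182 w 0.161 15.05
```

>>> {"method": "drive_tool", "body": {"increments": [{"tx": 0,"ty": 0.001,"tz": 0,"turn": -0.024,"grip": 1},{"tx": 0,"ty": 0.002,"tz": 0,"turn": -0.048,"grip": 1}]}}

```text
clock: 15.25
position: [0.5661, -0.1597, 0.0707]
ee_rot: [2.559, 1.814, -0.003]
force: [1.5, -0.5, -1.1]
width: 0.16
```

```bash
python3 o.py
python3 - <<'E'
from h import *
im=get_image("side")[...,::-1]; cv2.imwrite("pics/s5.png",cv2.resize(im[140:240,230:340],None,fx=5,fy=5,interpolation=2))
E
```

```text
pos [ 0.5661 -0.1597  0.0707] yaw -0.3375 F [ 1.46 -0.53 -1.06] T [-0.176 -0.023  0.183] j7 -0.013 tau7 0.182 w 0.16 15.25
```

>>> {"method": "drive_tool", "body": {"increments": [{"tx": 0,"ty": 0.001,"tz": 0,"turn": -0.024,"grip": 1},{"tx": 0,"ty": 0.0015,"tz": 0,"turn": -0.048,"grip": 1}]}}

```text
clock: 15.5
position: [0.5662, -0.1591, 0.0707]
ee_rot: [2.607, 1.744, -0.003]
force: [0.3, -0.7, -0.4]
width: 0.16
```

```bash
python3 o.py
```

```text
pos [ 0.5662 -0.1591  0.0707] yaw -0.3913 F [ 0.35 -0.68 -0.39] T [-0.055 -0.069  0.21 ] j7 -0.058 tau7 0.196 w 0.16 15.5
```

View pics/s5.png

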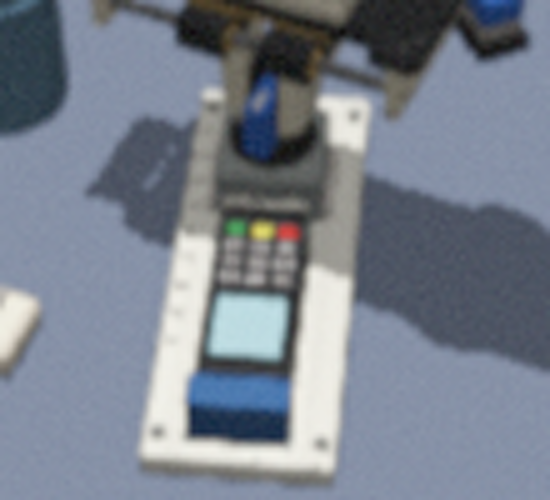

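>>> {"method": "drive_tool", "body": {"increments": [{"tx": 0,"ty": 0.001,"tz": 0,"turn": -0.024,"grip": 1},{"tx": 0,"ty": 0.0015,"tz": 0,"turn": -0.048,"grip": 1}]}}

```text
clock: 15.7
position: [0.5662, -0.1585, 0.0707]
ee_rot: [2.652, 1.675, -0.003]
force: [1.3, 0.1, -1.1]
width: 0.159
```

```bash
python3 o.py
```

```text
pos [ 0.5662 -0.1585  0.0707] yaw -0.4439 F [ 1.27  0.12 -1.08] T [-0.106 -0.087  0.273] j7 -0.101 tau7 0.138 w 0.159 15.7
```

The side view shows the pad almost at the terminal. Single readings are noisy, so I average a few per step.

```bash
cat > o.py <<'E'
from h import *
t=[];f=[];e=[]
for i in range(6):
    s=observe(); t.append(s["ft_torque"]); f.append(s["force"]); e.append(s["joint_efforts"][6])
    if i<5: get_image("side")
r=R.from_rotvec(s["ee_rot"]).as_matrix()
print("pos",s["position"].round(4),"yaw",round(float(np.arctan2(r[1,1],r[0,1])),4),"F",np.mean(f,0).round(2),"Tx",np.mean(t,0)[0].round(3),"Tz",np.mean(t,0)[2].round(3),np.array(t)[:,2].round(2),"tau7",np.round(e,2),"w",round(s["width"],3),round(s["clock"],2))
E
python3 o.py
```

```text
pos [ 0.5662 -0.1584  0.0707] yaw -0.4416 F [ 0.71 -0.39 -1.34] Tx -0.069 Tz 0.14 [ 0.27  0.27  0.13  0.09 -0.01  0.08] tau7 [ 0.14  0.12 -0.5  -0.24 -0.11 -0.06] w 0.161 15.95
```

>>> {"method": "drive_tool", "body": {"increments": [{"tx": 0,"ty": 0.001,"tz": 0,"turn": -0.024,"grip": 1},{"tx": 0,"ty": 0.0015,"tz": 0,"turn": -0.048,"grip": 1}]}}

```text
clock: 16.15
position: [0.5662, -0.1579, 0.0706]
ee_rot: [2.693, 1.609, -0.003]
force: [0.3, -1.0, -1.5]
width: 0.161
```

```bash
python3 o.py
```

```text
pos [ 0.5662 -0.1578  0.0706] yaw -0.4919 F [ 1.   -1.5  -1.53] Tx -0.149 Tz 0.153 [0.29 0.24 0.17 0.04 0.09 0.09] tau7 [ 0.22  0.14 -0.52 -0.27 -0.13 -0.08] w 0.159 16.4
```

>>> {"method": "drive_tool", "body": {"increments": [{"tx": 0,"ty": 0.001,"tz": 0,"turn": -0.024,"grip": 1},{"tx": 0,"ty": 0.0015,"tz": 0,"turn": -0.048,"grip": 1}]}}

```text
clock: 16.6
position: [0.5662, -0.1573, 0.0707]
ee_rot: [2.733, 1.54, -0.003]
force: [0.5, -0.4, -1.9]
width: 0.156
```

```bash
python3 o.py
```

```text
pos [ 0.5662 -0.1572  0.0706] yaw -0.5422 F [ 0.59 -1.13 -1.31] Tx -0.216 Tz 0.155 [0.3  0.28 0.15 0.11 0.07 0.02] tau7 [ 0.2   0.12 -0.54 -0.29 -0.16 -0.11] w 0.16 16.85
```

```bash
sed -i 's/range(6)/range(2)/; s/i<5/i<1/' o.py
```

>>> {"method": "drive_tool", "body": {"increments": [{"tx": 0,"ty": 0.001,"tz": 0,"turn": -0.024,"grip": 1},{"tx": 0,"ty": 0.0015,"tz": 0,"turn": -0.048,"grip": 1}]}}

```text
clock: 17.05
position: [0.5662, -0.1567, 0.0706]
ee_rot: [2.771, 1.471, -0.004]
force: [0.6, -1.8, -1.4]
width: 0.159
```

```bash
python3 o.py
```

```text
pos [ 0.5662 -0.1566  0.0707] yaw -0.596 F [ 0.67 -2.06 -1.16] Tx -0.251 Tz 0.258 [0.29 0.22] tau7 [0.17 0.09] w 0.161 17.1
```

>>> {"method": "drive_tool", "body": {"increments": [{"tx": 0,"ty": 0.001,"tz": 0,"turn": -0.024,"grip": 1},{"tx": 0,"ty": 0.0015,"tz": 0,"turn": -0.048,"grip": 1}]}}

```text
clock: 17.3
position: [0.5662, -0.156, 0.0706]
ee_rot: [2.809, 1.396, -0.004]
force: [0.9, -1.9, -1.8]
width: 0.16
```

```bash
python3 o.py
```

```text
pos [ 0.5662 -0.156   0.0707] yaw -0.6498 F [ 0.46 -1.82 -1.45] Tx -0.296 Tz 0.339 [0.36 0.32] tau7 [0.07 0.03] w 0.159 17.35
```

Torque is starting to rise. Half steps now.

>>> {"method": "drive_tool", "body": {"increments": [{"tx": 0,"ty": 0.0005,"tz": 0,"turn": -0.018,"grip": 1},{"tx": 0,"ty": 0.001,"tz": 0,"turn": -0.036,"grip": 1}]}}

```text
clock: 17.55
position: [0.5662, -0.1556, 0.0707]
ee_rot: [2.837, 1.339, -0.004]
force: [1.4, -2.4, -2.1]
width: 0.16
```

```bash
python3 o.py
```

```text
pos [ 0.5662 -0.1555  0.0706] yaw -0.69 F [ 1.56 -2.18 -1.94] Tx -0.332 Tz 0.358 [0.33 0.38] tau7 [-0.07 -0.09] w 0.16 17.6
```

>>> {"method": "drive_tool", "body": {"increments": [{"tx": 0,"ty": 0.0005,"tz": 0,"turn": -0.018,"grip": 1},{"tx": 0,"ty": 0.001,"tz": 0,"turn": -0.036,"grip": 1}]}}

```text
clock: 17.8
position: [0.5662, -0.1551, 0.0707]
ee_rot: [2.863, 1.281, -0.004]
force: [1.2, -2.6, -1.6]
width: 0.161
```

```bash
python3 o.py
```

```text
pos [ 0.5662 -0.1551  0.0707] yaw -0.7304 F [ 1.06 -2.45 -1.44] Tx -0.331 Tz 0.396 [0.44 0.35] tau7 [-0.07 -0.1 ] w 0.162 17.85
```

The corrected torque is about 0.40 against a free level of 0.245 N m, so the pad presses with about 13 N. Let go and rise.

>>> {"method": "drive_tool", "body": {"increments": [{"tx": 0,"ty": 0,"tz": 0,"turn": 0,"grip": 1},{"tx": 0,"ty": 0,"tz": 0,"turn": 0,"grip": -0.5},{"tx": 0,"ty": 0,"tz": 0,"turn": 0,"grip": -0.5},{"tx": 0,"ty": 0,"tz": 0,"turn": 0,"grip": -0.5},{"tx": 0,"ty": 0,"tz": 0,"turn": 0,"grip": -0.5},{"tx": 0,"ty": 0,"tz": 0,"turn": 0,"grip": -0.5},{"tx": 0,"ty": 0,"tz": 0.02,"turn": 0,"grip": -0.5},{"tx": 0,"ty": 0,"tz": 0.08,"turn": 0,"grip": -0.5},{"tx": 0,"ty": 0,"tz": 0.2,"turn": 0,"grip": -0.5},{"tx": 0,"ty": 0,"tz": 0.32,"turn": 0,"grip": -0.5},{"tx": 0,"ty": 0,"tz": 0.4,"turn": 0,"grip": -0.5},{"tx": 0,"ty": 0,"tz": 0.4,"turn": 0.14,"grip": -0.5},{"tx": 0,"ty": 0,"tz": 0.4,"turn": 0.28,"grip": -0.5},{"tx": 0,"ty": 0,"tz": 0.4,"turn": 0.42,"grip": -0.5},{"tx": 0,"ty": 0,"tz": 0.4,"turn": 0.56,"grip": -0.5},{"tx": 0,"ty": 0,"tz": 0.4,"turn": 0.7,"grip": -0.5},{"tx": 0,"ty": 0,"tz": 0.4,"turn": 0.7,"grip": -0.5},{"tx": 0,"ty": 0,"tz": 0.4,"turn": 0.7,"grip": -0.5}]}}

```text
clock: 19.65
position: [0.5662, -0.1553, 0.231]
ee_rot: [2.22, 2.215, -0.001]
force: [0.6, -0.1, 0.1]
width: 0.748
```

```bash
python3 o.py
python3 - <<'E'
from h import *
s=observe(); im=get_image("wrist")[...,::-1]; sd=get_image("side")[...,::-1]; C=cam("wrist",s); cv2.imwrite("pics/w6.png",im); cv2.imwrite("pics/s6.png",sd)
cv2.imwrite("pics/v6.png",np.hstack([im[:,100:480],cv2.resize(sd[140:245,230:335],(420,420),interpolation=2)]))
# cradle shift on side camera: stop and bed region vs s3
a=cv2.imread("pics/s3.png"); g=lambda z:cv2.cvtColor(z[208:242,250:308],cv2.COLOR_BGR2GRAY).astype(np.float32)
print("shift px far end",cv2.phaseCorrelate(g(a),g(sd),cv2.createHanningWindow((58,34),cv2.CV_32F)))
E
```

```text
pos [ 0.5662 -0.1552  0.2309] yaw -0.0017 F [ 0.29 -0.56 -0.17] Tx 0.025 Tz 0.029 [0.02 0.04] tau7 [0.43 0.09] w 0.752 19.7
shift px far end ((-0.05302084976970889, 0.24689534598619645), 0.9084935797585382)
```

View pics/v6.png

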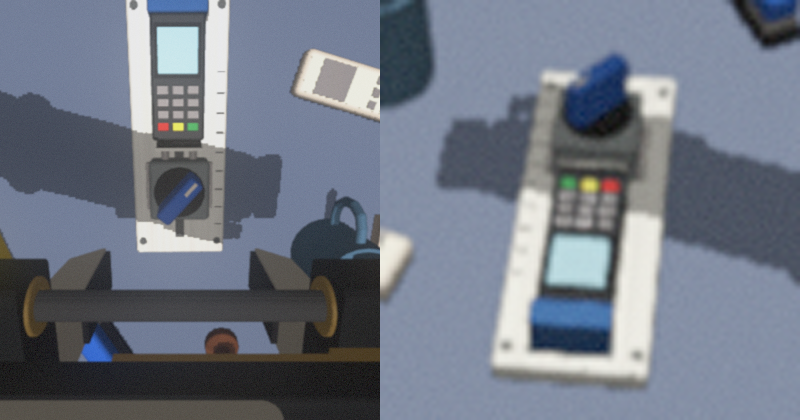

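The wing has turned as expected, the pad touches the terminal, which is straight and against the stop, and the cradle moved less than 0.3 px. I hand it in.

```bash
python3 -c "
from cell import *
print(sign_off())"
```

```text
the job is handed in; nothing more can be done
None
```

The terminal is clamped against the stop at about 13 N (estimated), and the job was handed in at about 20 s of the 72 s limit; no verdict was reported.

**What I did:**
- I picked up the dark grey terminal and laid it on the bed about 5 mm short. I slid it onto the stop with about 4.6 N and let go.
- I then turned the knob about 2.26 rad clockwise, moving with the carriage, while the sideways force I read stayed within 4 N.

**Last checks:**
- **Clamping force:** the turning torque, averaged and corrected for the hand's push, rose from 0.245 to about 0.40 N m. That gives about 13 N, uncertain by perhaps 2 N.
- **Position:** after laying, the terminal measured within about 1 mm of the bed's centre. The final pictures show it still straight and against the stop.
- **Cradle:** its far end moved less than 0.3 pixel in the side view between laying the terminal and handing in.
- **Surroundings:** the robot was clear of everything, and I never touched the other items.

**Checks that disagreed or were inconclusive:**
- **Gap to the pad:** the pictures gave 21 mm, but the torque showed contact after about 24 mm. I relied on the torque.
- **Spring compression:** judged from the pictures it was about 4 ± 2 mm, too coarse to confirm the force.
- **Last-joint torque:** it varied with turning speed, so I did not use it.

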